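# Turn the spice carousel until the salt is at the front

### The job

Push the spice carousel round with the fingertips, by the dark blades on its rim, until the salt shaker stands at the front, squarely in line with the orange arrow on the foot, and leave it there at rest. Push only: do not pinch the blades, do not touch or lift anything that stands on the tray and let none of it tip, and leave the other things on the worktop where they are.

Things in the scene. Friction and masses are not known exactly. Their poses are not given: they have to be found in the camera images.
- stand: fixed black foot of the carousel; origin on the turning axis, at worktop height. A flat tongue, 50 mm wide and 10 mm high, sticks out 65 mm beyond the tray rim along the stand's -x axis, roughly towards the robot (yaw within 0.45 of 0); the orange arrow on it points at the axis and marks the front
- tray: round light-wood turning tray, radius 135 mm, deck 12 mm above this origin (24 mm above the worktop), 8 mm lip; origin on the turning axis, orientation turns with the tray. Turns both ways about the vertical, no detents, friction 0.12 N m, stops within a degree when let go. The four things on it stand loose midway between the blades, 66 mm from the axis, and ride along by friction
- faces_ccw: counterclockwise-side halves (seen from above) of the four dark-wood upright blades on the rim, the parts to push sideways. The blades stand at 45, 135, 225, 315 degrees in the tray's frame, each radial, from 105 to 133 mm from the axis, 12 mm thick in all, top 104 mm above the worktop. Origin and axes as the tray's
- faces_cw: clockwise-side halves (seen from above) of the same four blades. Origin and axes as the tray's
- salt_shaker: salt shaker, clear with grey salt and a grey domed top with holes, 44 mm across, 90 tall; origin centre of underside, z up; stands on the tray, at its own -x side
- spice_jar1: clear spice jar with red cap, 45 mm across, 106 tall; origin centre of underside; stands on the tray
- spice_jar2: another clear spice jar with red cap, 45 mm across, 106 tall; origin centre of underside; stands on the tray
- garlic: garlic bulb, 50 mm across, 51 tall; origin centre of underside; stands on the tray
- oil_bottle: tall clear oil bottle with gold cap, 61 mm across, 268 tall; stands apart on the worktop, leave alone
- sauce_bottle: sauce bottle with gold cap, 56 mm across, 214 tall; stands apart on the worktop, leave alone
- mug_a: orange mug, 101 mm tall; stands apart on the worktop, leave alone
- tumbler: clear glass tumbler, 81 mm across, 93 tall; stands apart on the worktop, leave alone
- lemon: yellow lemon, 72x55x56 mm; stands apart on the worktop, leave alone
- kitchen_timer: white and red kitchen timer, 65 mm across, 55 tall; stands apart on the worktop, leave alone
Mind the look-alikes: they are no part of the job. Leave any blue look-alike of the garlic alone.

How it is judged:
At the end, for the whole second after the job is handed in: The salt shaker stands on the front side of the tray, its centre within 15 mm either side of the line from the arrow to the axis; the tray is at rest; all four things still stand upright on the tray, no more than 95 mm from the axis; the things on the worktop are within 30 mm of where they were (y of salt_shaker in the frame of stand between -0.015 and 0.015 m and x of salt_shaker in the frame of stand below -0.045 m and angular speed of tray below 0.05 rad/s and angle between each of salt_shaker, spice_jar1, spice_jar2, garlic's own z axis and vertical below 0.2 rad and horizontal distance between each of salt_shaker, spice_jar1, spice_jar2, garlic and tray below 0.095 m and height (world z) of salt_shaker between 0.014 and 0.034 m and height (world z) of spice_jar1 between 0.014 and 0.034 m and height (world z) of spice_jar2 between 0.014 and 0.034 m and height (world z) of garlic between 0.014 and 0.034 m and distance of each of oil_bottle, sauce_bottle, mug_a, tumbler, lemon, kitchen_timer from where it was at the start of the episode below 0.03 m); the robot touches nothing.
It fails at once if the robot touches something that stands on the tray (over 0.5 N) (contact force between any of the arm, the fingers and salt_shaker above 0.5 N or contact force between any of the arm, the fingers and spice_jar1 above 0.5 N or contact force between any of the arm, the fingers and spice_jar2 above 0.5 N or contact force between any of the arm, the fingers and garlic above 0.5 N).
It fails at once if something on the tray is lifted off the deck or tips (height (world z) of any of salt_shaker, spice_jar1, spice_jar2, garlic above 0.045 m or angle between any of salt_shaker, spice_jar1, spice_jar2, garlic's own z axis and vertical above 0.35 rad).
It fails at once if a blade is pinched: the fingers press both its sides at once with over 3 N (contact force between the fingers and faces_ccw above 3 N and contact force between the fingers and faces_cw above 3 N).
It fails at once if something that stands apart on the worktop is moved by more than 30 mm (distance of any of oil_bottle, sauce_bottle, mug_a, tumbler, lemon, kitchen_timer from where it was at the start of the episode above 0.03 m).
It also fails if it takes over 56 s, if anything falls off the work surface, if the arm or the gripper's body presses on something with over 40 N, if the wrist force passes 120 N, or if a joint passes its speed limit or range.

### The arm

A 7-joint arm with a two-finger parallel gripper is mounted at the origin on a cart in front of the work surface, level with it; the furniture and walls round the work are solid. World frame = base frame: x ahead of the robot, y to its left, z up, the work surface at z = 0. Lengths are in m, angles in rad, forces in N, time in s.
With the tool pointing down it reaches from about 0.425 to 0.825 m from the base axis. Payload 3.6 kg.
Tool frame: the origin (TCP) lies midway between the tips of the shut fingers; the grasp point (between the pads) lies 19 mm behind it; z points along the fingers, y is the line along which they close (so a half turn about z gives the same grasp; the last joint's range is limited). The gripper opens to 85 mm and grips with 20 to 120 N. Pads are 22 mm wide; open, the fingers measure 114 mm over their backs; the gripper's body (76 mm by 85 mm) begins 54 mm behind the grasp point. The pads swing forward as they close: fully open they stand 13 mm farther back than shut.
Start: joints at [1.202, 0.615, -0.013, 1.423, 0.008, 1.103, -0.04], TCP at [0.218, -0.612, 0.205] pointing down, gripper open.
Joint ranges: [-3.12, 3.12], [-0.3, 2.06], [-1.34, 1.32], [0.26, 2.42], [-1.36, 4.5], [0.01, 1.98], [-2.84, 2.84]. Speed limits (rad/s): [2.79, 2.79, 3.14, 3.14, 3.14, 3.14, 3.14].

### API

Orientations are given as a 3x3 rotation matrix whose columns are the frame's x, y, z axes.
In Python, from workcell import arm gives the robot as it stands.
- The arm moves only by the tool step_arm, never from a script. Its arguments are lists of equal length, an entry for each row: "dp": the shift along the tool's x, y, z in units of 40 mm (1.0 is 40 mm), a list of three; "turn": the turn, a rotation vector about the tool's x, y, z in degrees, a list of three. In form: {"dp": [[x, y, z], ...], "turn": [[rx, ry, rz], ...]}. A call has exactly 5 rows; each row shifts and turns the commanded pose from where the row before left it, along the tool's axes as they then stand; what a row does not reach is not made up. A row lasts 1/10 s, in which the tool goes at most 50 mm and 8.59 degrees, less where a joint would pass 70% of its speed; a pose out of reach is approached as far as the arm can. A call is refused whole if a number of a shift passes 1 or a number of a turn 8.59, either way. A call with a gripper value outside its range is refused whole. "grip" is the opening, from -1 (shut) to 1 (fully open), set as the call begins (left out, the last holds). The fingers move at their own pace and stop on an object; "squeeze" is the grip in N (left out, the last holds). Time passes only in rows, so rows that do not move let the fingers close, or fill a call up. It gives the time, the measured TCP pose, the force, the opening and the grip force at its end, in the units of the state.
- arm.sense(): the state, without advancing time (a new reading comes with each control period).
- arm.read_camera(name): name is "side" or "top"; returns (picture, depth): 384x512x3 uint8, blue, green, red; 384x512 float32, m along the optical axis (not along the pixel's ray), 0 where there is no reading.
- arm.calibration(name): a dict with "fx", "fy", "cx", "cy" (pixels), "k1" (the pictures are not rectified: a ray, as slopes to the right and down, at radius r is drawn at 1 + k1 r^2 times it, then the intrinsics apply), "R" (3x3) and "t" (3): a world point X has camera coordinates R X + t. Camera axes: x right, y down, z forward; pixel columns grow to the right and rows downward; lengths in m; the calibration is good to about 2 mm. A picture is of the moment at which its call begins. calibration takes no time and is no camera call.
- arm.close_job(): hands the job in; it is judged then, once.
The state is a dict: "t": time; "q": joint angles; "joint_vel": joint speeds; "joint_torque": joint torques, N m; "eef_pos": TCP position; "ee_rot": TCP orientation; "contact_force": force on the tool from outside, world axes, zero at the start; "ft_torque": the same for the moment, N m; "opening": finger opening in m; "grasp_force": force on a finger pad.
Only numpy, scipy, OpenCV 4.12 (cv2) and the standard library are available. Lean on these libraries where they do the work, as an engineer would, in place of code of your own. Each camera call takes 0.05 s, during which the arm holds its last target. There are 200 camera calls.

## Working session

There is one attempt and no reset: what is moved stays moved. The work goes in short steps, Python scripts to look and compute and a tool call to move; the robot and the scene stay as the last step left them, time stands still between calls to the robot, and variables do not carry over. Pictures are saved under pics/ and viewed, at most 10 in all, crops included, and the job is handed in when it is done.

Besides the shell and the picture viewer there is one more tool, called after "Emit:" in YAML: its name, and indented under it one key for each argument. step_arm: Moves the arm, as the interface text tells. Its arguments: {"type":"object","properties":{"dp":{"type":"array"},"turn":{"type":"array"},"grip":{"type":"number"},"squeeze":{"type":"number"}},"required":["dp","turn"]}

```bash
mkdir -p pics; cat > h.py <<'E'
import numpy as np,cv2
from workcell import arm
def ray(c,u,v):
    x,y=(u-c["cx"])/c["fx"],(v-c["cy"])/c["fy"]
    a,b=x,y
    for _ in range(20):
        s=1+c["k1"]*(a*a+b*b);a,b=x/s,y/s
    R=np.array(c["R"]);t=np.array(c["t"])
    return -R.T@t,R.T@np.array([a,b,1.0])
def onz(c,u,v,z):
    o,d=ray(c,u,v);return o+d*(z-o[2])/d[2]
def cloud(c,dep):
    v,u=np.mgrid[0:dep.shape[0],0:dep.shape[1]]
    o,_=ray(c,0,0)
    x,y=(u-c["cx"])/c["fx"],(v-c["cy"])/c["fy"];a,b=x,y
    for _ in range(20):
        s=1+c["k1"]*(a*a+b*b);a,b=x/s,y/s
    P=np.stack([a*dep,b*dep,dep],-1)
    return (P-np.array(c["t"]))@np.array(c["R"])
E
python3 - <<'E'
from h import *
for n in("top","side"):
    im,d=arm.read_camera(n);cv2.imwrite(f"pics/{n}0.png",im);np.save(f"{n}0.npy",d);c=arm.calibration(n);print(n,c)
s=arm.sense();print(s["t"],s["eef_pos"],s["ee_rot"],s["opening"])
E
```

```text
top {'fx': 377.93005510462865, 'fy': 377.93005510462865, 'cx': 253.57422486731025, 'cy': 193.88371675968338, 'k1': -0.04428815060688183, 'R': array([[ 0.00794682, -0.99961207, -0.02669394],
       [-0.99509986, -0.00527432, -0.09873424],
       [ 0.09855515,  0.02734776, -0.99475574]]), 't': array([-0.05707943,  0.45693866,  1.22309357])}
side {'fx': 357.6396108050285, 'fy': 357.6396108050285, 'cx': 266.82856558302024, 'cy': 192.84737855521303, 'k1': -0.08881026162431328, 'R': array([[ 0.88904535, -0.45710465,  0.02556772],
       [-0.20568318, -0.44868902, -0.86969684],
       [ 0.40901442,  0.76794108, -0.49292362]]), 't': array([-0.43280282,  0.08839735,  1.43902314])}
0.1 [ 0.21826356 -0.61147022  0.20383988] [[ 9.41794826e-01  3.36187294e-01 -7.80595206e-04]
 [ 3.36188200e-01 -9.41792272e-01  2.19339905e-03]
 [ 2.23435952e-06 -2.32815877e-03 -9.99997290e-01]] 0.08557038822365412
```

View pics/top0.png

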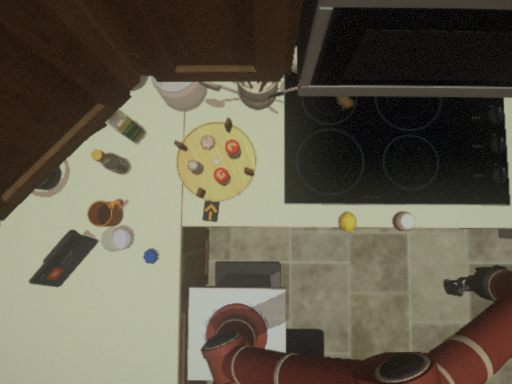

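View pics/side0.png

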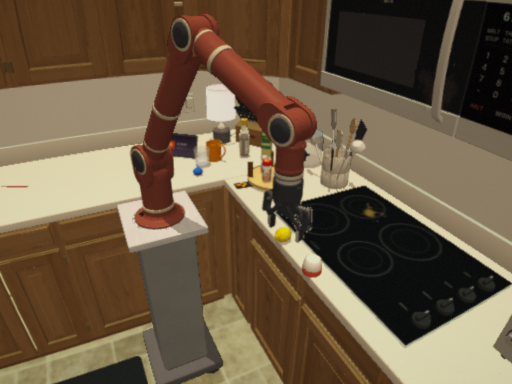

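The top view shows the tray at about (217,161), with the arrow tongue at (211,210) and blades near (228,125), (181,146), (201,193) and (249,171). The red-capped jars are at (232,148) and (221,176), garlic at (207,142), and the grey-topped item at (195,167) is probably the salt shaker. The blue look-alike is at (151,256). I'll confirm with an enlarged crop and measure.

```bash
python3 - <<'E'
from h import *
im=cv2.imread("pics/top0.png");d=np.load("top0.npy");c=arm.calibration("top")
cr=im[110:230,160:275];cv2.imwrite("pics/crop0.png",cv2.resize(cr,None,fx=5,fy=5,interpolation=cv2.INTER_CUBIC))
P=cloud(c,d)
hsv=cv2.cvtColor(im,cv2.COLOR_BGR2HSV)
tray=((hsv[...,0]>18)&(hsv[...,0]<32)&(hsv[...,1]>70)&(hsv[...,2]>110)).astype(np.uint8);tray[:110]=0;tray[205:]=0;tray[:,:165]=0;tray[:,270:]=0
cs,_=cv2.findContours(tray,cv2.RETR_EXTERNAL,cv2.CHAIN_APPROX_NONE);k=max(cs,key=cv2.contourArea)
q=np.array([onz(c,u,v,.03) for u,v in cv2.convexHull(k)[:,0]])
A=np.c_[q[:,:2],np.ones(len(q))];s=np.linalg.lstsq(A,(q[:,:2]**2).sum(1),rcond=None)[0];ctr=s[:2]/2;print("tray ctr",ctr,"r",np.sqrt(s[2]+ctr@ctr))
ora=((hsv[...,0]>8)&(hsv[...,0]<22)&(hsv[...,1]>150)&(hsv[...,2]>150)).astype(np.uint8);o=np.zeros_like(ora);o[198:225,198:225]=ora[198:225,198:225]
v,u=np.nonzero(o);a=onz(c,u.mean(),v.mean(),.01);print("arrow",a,len(u));dd=ctr-a[:2];print("stand yaw from arrow deg",np.degrees(np.arctan2(dd[1],dd[0])))
# tongue black
blk=((hsv[...,2]<70)).astype(np.uint8);b=np.zeros_like(blk);b[196:228,195:228]=blk[196:228,195:228]|o[196:228,195:228]
v,u=np.nonzero(b);print("tongue rect",cv2.minAreaRect(np.c_[u,v].astype(np.float32)),onz(c,u.mean(),v.mean(),.01))
# blades: high dark
for n,(x,y) in dict(b1=(228,125),b2=(181,146),b3=(201,193),b4=(249,171)).items():
    m=np.zeros_like(blk);m[y-11:y+12,x-11:x+12]=((hsv[...,2]<95))[y-11:y+12,x-11:x+12]
    vv,uu=np.nonzero(m&(P[...,2]>.085)&(P[...,2]<.125));
    p=P[vv,uu]
    if len(p): 
        mn=p.mean(0);e=mn[:2]-ctr;print(n,len(p),mn,"r",np.hypot(*e),"ang",np.degrees(np.arctan2(e[1],e[0])))
for n,(x,y) in dict(shaker=(195,167),jA=(232,148),jB=(221,176),garlic=(207,142)).items():
    w=P[y-8:y+9,x-8:x+9].reshape(-1,3);w=w[w[:,2]>.04];t=w[:,2].max();w=w[w[:,2]>t-.015];e=w.mean(0)[:2]-ctr
    print(n,t,w.mean(0),"r",np.hypot(*e),"ang",np.degrees(np.arctan2(e[1],e[0])))
for n,(x,y) in dict(sauce=(112,160),mug=(103,213),tumb=(120,238),oil=(128,127),spoon=(258,90),bowl=(180,92)).items():
    w=P[y-12:y+13,x-12:x+13].reshape(-1,3);w=w[w[:,2]>.04];print(n,w[:,2].max(),w.min(0),w.max(0))
for y in (40,70,78): print("cab z",[P[y,x].round(2).tolist() for x in(200,240,290,330)])
E
```

```text
tray ctr [0.56643198 0.07191556] r 0.13390795585976537
arrow [0.40355862 0.09001668 0.01      ] 51
stand yaw from arrow deg -6.341610781920014
tongue rect ((208.82000732421875, 211.74000549316406), (9.399999618530273, 14.600000381469727), 36.869895935058594) [0.40239934 0.09102426 0.01      ]
b1 11 [0.67213972 0.02715765 0.09405525] r 0.11479284238731016 ang -22.94837506548427
b2 9 [0.60224683 0.17494849 0.09440718] r 0.10908018653475576 ang 70.83225103026638
b3 8 [0.45216067 0.10967122 0.09295785] r 0.12034709124390806 ang 161.71625371245756
b4 4 [ 0.51695289 -0.04750688  0.09540582] r 0.12926677689591812 ang -112.50520075288416
shaker 1.260271170792492 [ 0.33461103 -0.08809611  1.26027117] r 0.28168189451052716 ang -145.3850803132312
jA 0.13718740593829618 [0.59350074 0.01154598 0.13043699] r 0.06616044427282575 ang -65.84929309268202
jB 1.260271170792492 [ 0.33461103 -0.08809611  1.26027117] r 0.28168189451052716 ang -145.3850803132312
garlic 0.07572712635382217 [0.6283996  0.09932335 0.06490868] r 0.06775819271895882 ang 23.859433423505617
sauce 1.260271170792492 [ 0.33461103 -0.08809611  0.04158185] [0.57312124 0.41245969 1.26027117]
mug 1.260271170792492 [ 0.33461103 -0.08809611  0.04006124] [0.42599944 0.46697492 1.26027117]
tumb 1.260271170792492 [ 0.27048812 -0.08809611  0.04009938] [0.3469863  0.41974627 1.26027117]
oil 1.260271170792492 [ 0.33461103 -0.08809611  0.04008516] [0.67825159 0.35942236 1.26027117]
spoon 1.260271170792492 [ 0.33461103 -0.10681919  0.04023396] [ 0.82477251 -0.02744885  1.26027117]
bowl 1.260271170792492 [ 0.33461103 -0.08809611  0.0462323 ] [0.78887305 0.23330711 1.26027117]
cab z [[0.66, 0.02, 0.65], [0.66, -0.05, 0.64], [0.68, -0.13, 0.61], [0.61, -0.18, 0.73]]
cab z [[0.66, 0.04, 0.53], [0.66, -0.04, 0.53], [0.68, -0.14, 0.48], [0.62, -0.2, 0.63]]
cab z [[0.66, 0.05, 0.49], [0.66, -0.04, 0.49], [0.86, -0.18, 0.01], [0.62, -0.21, 0.59]]
```

View pics/crop0.png

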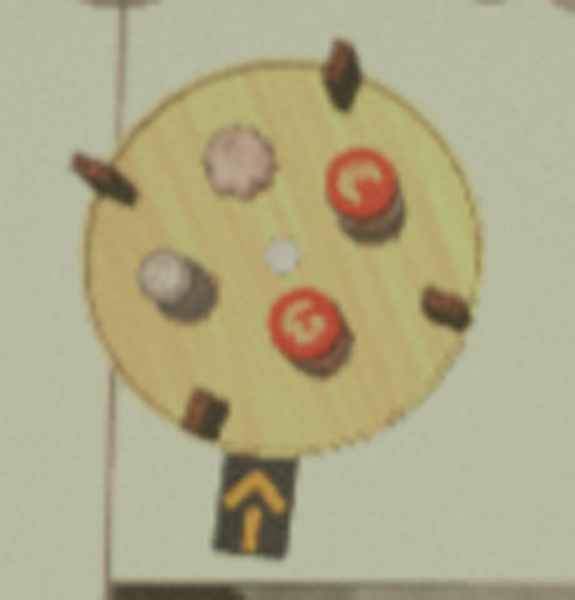

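The crop shows the grey-domed shaker at top-image pixel (193,166), centred between the left blade and the front-left blade. It is the only grey-topped item, so it is the salt shaker; the other three are the two red-capped jars and the garlic.

The blades sit at about -21, 69, 159 and 249°, which puts the shaker at about 114°. The front is at about 173.7°, so the tray must turn about 59° counterclockwise. I'll push the front-left blade (159°) on its clockwise face.

Emit:
step_arm:
  dp:
    - [0.5,-0.35,0]
    - [0.88,-0.6,0]
    - [0.88,-0.6,0]
    - [0.88,-0.6,0]
    - [0.88,-0.6,0]
  turn:
    - [0,0,0]
    - [0,0,0]
    - [0,0,0]
    - [0,0,0]
    - [0,0,0]
  grip: -1

```text
t: 0.6
eef_pos: [0.3336, -0.4527, 0.2045]
ee_rot: [[0.942, 0.336, -0.0], [0.336, -0.942, 0.001], [-0.0, -0.001, -1.0]]
contact_force: [0.4, -0.5, 0.3]
opening: 0.0126
grasp_force: 0.0
```

Emit:
step_arm:
  dp:
    - [0.88,-0.6,0]
    - [0.88,-0.6,0]
    - [0.88,-0.6,0]
    - [0.88,-0.6,0]
    - [0.88,-0.6,0]
  turn:
    - [0,0,0]
    - [0,0,0]
    - [0,0,0]
    - [0,0,0]
    - [0,0,0]

```text
t: 1.1
eef_pos: [0.4589, -0.2807, 0.2046]
ee_rot: [[0.942, 0.336, -0.001], [0.336, -0.942, 0.0], [-0.0, -0.001, -1.0]]
contact_force: [0.4, -0.9, -0.4]
opening: -0.0002
grasp_force: 0.0
```

Emit:
step_arm:
  dp:
    - [0.88,-0.6,0]
    - [0.88,-0.6,0]
    - [0.2,-0.9,0]
    - [0.2,-0.9,0]
    - [0.2,-0.9,0]
  turn:
    - [0,0,0]
    - [0,0,0]
    - [0,0,0]
    - [0,0,0]
    - [0,0,0]

```text
t: 1.6
eef_pos: [0.4943, -0.102, 0.2044]
ee_rot: [[0.942, 0.336, -0.001], [0.336, -0.942, 0.0], [-0.001, -0.001, -1.0]]
contact_force: [-0.2, 0.4, 0.3]
opening: 0.0002
grasp_force: 0.0
```

```bash
python3 - <<'E'
from h import *
s=arm.sense();R=s["ee_rot"];a=np.arctan2(R[1,0],R[0,0]);d=np.array([.471,.1435])-s["eef_pos"][:2]
print(s["t"],s["eef_pos"],s["q"],s["opening"],s["contact_force"],np.degrees(a),"todo",d@[np.cos(a),np.sin(a)]/.04,d@[np.sin(a),-np.cos(a)]/.04)
E
```

```text
1.6 [ 0.49429236 -0.10201805  0.20441354] [ 0.22161131  0.39299918 -0.08613016  1.83472442  0.04131769  0.91673879
 -1.11089243] 0.0001976409682690172 [-0.20421797  0.41315548  0.25867715] 19.656494297491616 todo 1.5163100480519476 -5.976147026390126
```

Emit:
step_arm:
  dp:
    - [0.22,-0.85,0]
    - [0.22,-0.85,0]
    - [0.22,-0.85,0]
    - [0.22,-0.85,0]
    - [0.22,-0.85,0]
  turn:
    - [0,0,0]
    - [0,0,0]
    - [0,0,0]
    - [0,0,0]
    - [0,0,0]

```text
t: 2.1
eef_pos: [0.4785, 0.0725, 0.2047]
ee_rot: [[0.942, 0.336, -0.001], [0.336, -0.942, -0.0], [-0.001, -0.0, -1.0]]
contact_force: [0.8, 0.2, 0.2]
opening: -0.0
grasp_force: 0.0
```

Emit:
step_arm:
  dp:
    - [0.22,-0.85,0]
    - [0.22,-0.85,0]
    - [0,0,0]
    - [0,0,0]
    - [0,0,0]
  turn:
    - [0,0,0]
    - [0,0,0]
    - [0,0,-8]
    - [0,0,-8]
    - [0,0,-8]

```text
t: 2.6
eef_pos: [0.4723, 0.1415, 0.2045]
ee_rot: [[0.719, 0.695, -0.001], [0.695, -0.719, -0.0], [-0.001, -0.0, -1.0]]
contact_force: [-0.4, 0.4, -0.1]
opening: -0.0001
grasp_force: 0.0
```

Emit:
step_arm:
  dp:
    - [0,0,0]
    - [0,0,0]
    - [0,0,0]
    - [0,0,0]
    - [0,0,0]
  turn:
    - [0,0,-8]
    - [0,0,-1.4]
    - [0,0,0]
    - [0,0,0]
    - [0,0,0]

```text
t: 3.1
eef_pos: [0.4728, 0.1412, 0.2049]
ee_rot: [[0.602, 0.798, -0.0], [0.798, -0.602, -0.0], [-0.0, -0.0, -1.0]]
contact_force: [-1.1, -0.1, 0.6]
opening: 0.0002
grasp_force: 0.0
```

```bash
python3 - <<'E'
from h import *
s=arm.sense();R=s["ee_rot"];a=np.arctan2(R[1,0],R[0,0]);d=np.array([.471,.1435])-s["eef_pos"][:2]
print(s["t"],s["eef_pos"],s["q"],s["opening"],s["contact_force"],np.degrees(a),"todo",d@[np.cos(a),np.sin(a)]/.04,d@[np.sin(a),-np.cos(a)]/.04)
im,_=arm.read_camera("top");im2,_=arm.read_camera("side")
f=lambda i,x,y:cv2.resize(i[y:y+130,x:x+130],(400,400),interpolation=cv2.INTER_CUBIC)
cv2.imwrite("pics/v1.png",np.hstack([f(im,150,110),f(im2,200,100)]))
E
```

```text
3.1 [0.47277777 0.14117912 0.20490022] [-0.12612141  0.38654913 -0.29001798  1.8591915   0.13648822  0.91517883
 -1.12558057] 0.00015684549744363706 [-1.10985246 -0.14587181  0.57537984] 52.97377446081765 todo 0.019558989883162986 -0.07042235957988709
```

View pics/v1.png

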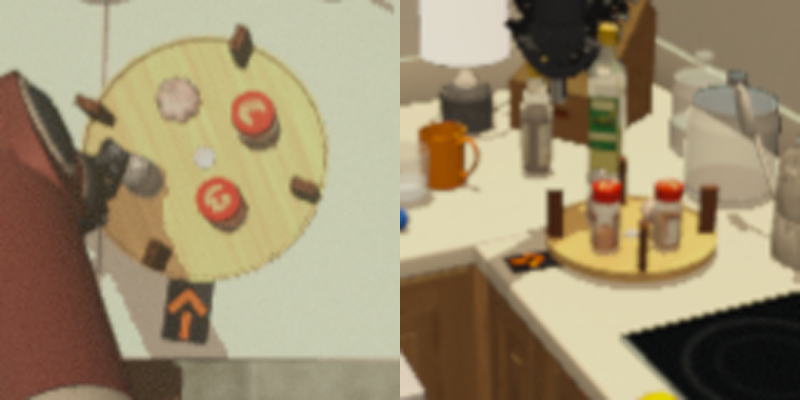

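The left crop shows the gripper over the rim beside the shaker, and the side crop shows it clear above the tray. Next I lower it between the shaker and the front-left blade, close to the rim.

Emit:
step_arm:
  dp:
    - [0,-0.12,0.65]
    - [0,0,0.65]
    - [0,0,0.65]
    - [0,0,0.65]
    - [0,0,0.4]
  turn:
    - [0,0,0]
    - [0,0,0]
    - [0,0,0]
    - [0,0,0]
    - [0,0,0]

```text
t: 3.7
eef_pos: [0.4682, 0.1438, 0.0833]
ee_rot: [[0.602, 0.799, -0.002], [0.799, -0.602, -0.001], [-0.002, -0.001, -1.0]]
contact_force: [-0.3, 0.7, 0.8]
opening: -0.0001
grasp_force: 0.0
```

Emit:
step_arm:
  dp:
    - [0,0,0.25]
    - [0,0,0]
    - [0,0,0]
    - [0,0,0]
    - [0,0,0]
  turn:
    - [0,0,0]
    - [0,0,0]
    - [0,0,0]
    - [0,0,0]
    - [0,0,0]

```text
t: 4.2
eef_pos: [0.4697, 0.1443, 0.0758]
ee_rot: [[0.601, 0.799, 0.002], [0.799, -0.601, 0.001], [0.002, 0.001, -1.0]]
contact_force: [0.2, -0.1, -0.5]
opening: 0.0001
grasp_force: 0.0
```

```bash
python3 - <<'E'
from h import *
s=arm.sense();p=s["eef_pos"];e=p[:2]-[.5664,.0719];R=s["ee_rot"]
print(p,"r",np.hypot(*e),"th",np.degrees(np.arctan2(e[1],e[0])),np.degrees(np.arctan2(R[1,0],R[0,0])),s["contact_force"])
E
```

```text
[0.46967208 0.14432156 0.07583192] r 0.12083531212198784 th 143.1772813464352 53.03548519671766 [ 0.24760059 -0.11693235 -0.46189529]
```

Emit:
step_arm:
  dp:
    - [-0.158,0.004,0]
    - [-0.158,0.004,0]
    - [-0.158,0.004,0]
    - [-0.158,0.004,0]
    - [-0.158,0.004,0]
  turn:
    - [0,0,-3]
    - [0,0,-3]
    - [0,0,-3]
    - [0,0,-3]
    - [0,0,-3]

```text
t: 4.7
eef_pos: [0.4542, 0.1174, 0.0758]
ee_rot: [[0.371, 0.928, 0.002], [0.928, -0.371, 0.002], [0.002, 0.002, -1.0]]
contact_force: [0.2, 0.5, -0.4]
opening: 0.0002
grasp_force: 0.5
```

Emit:
step_arm:
  dp:
    - [-0.158,0.004,0]
    - [-0.158,0.004,0]
    - [-0.158,0.004,0]
    - [-0.158,0.004,0]
    - [-0.158,0.004,0]
  turn:
    - [0,0,-3]
    - [0,0,-3]
    - [0,0,-3]
    - [0,0,-3]
    - [0,0,-3]

```text
t: 5.2
eef_pos: [0.4463, 0.0867, 0.0757]
ee_rot: [[0.119, 0.993, 0.002], [0.993, -0.119, 0.001], [0.002, 0.002, -1.0]]
contact_force: [0.1, 0.8, 0.4]
opening: 0.0002
grasp_force: 0.5
```

```bash
python3 - <<'E'
from h import *
s=arm.sense();p=s["eef_pos"];e=p[:2]-[.5664,.0719];R=s["ee_rot"]
print(s["t"],p,"r",np.hypot(*e),"th",np.degrees(np.arctan2(e[1],e[0]))%360,np.degrees(np.arctan2(R[1,0],R[0,0])),s["contact_force"])
im,_=arm.read_camera("top");im2,_=arm.read_camera("side")
f=lambda i,x,y:cv2.resize(i[y:y+130,x:x+130],(400,400),interpolation=cv2.INTER_CUBIC)
cv2.imwrite("pics/v2.png",np.hstack([f(im,150,110),f(im2,200,100)]))
E
```

```text
5.2 [0.44625283 0.08669993 0.0757195 ] r 0.12105527684362215 th 172.97758517751356 83.18704547585193 [0.06045697 0.8003855  0.38901546]
```

View pics/v2.png

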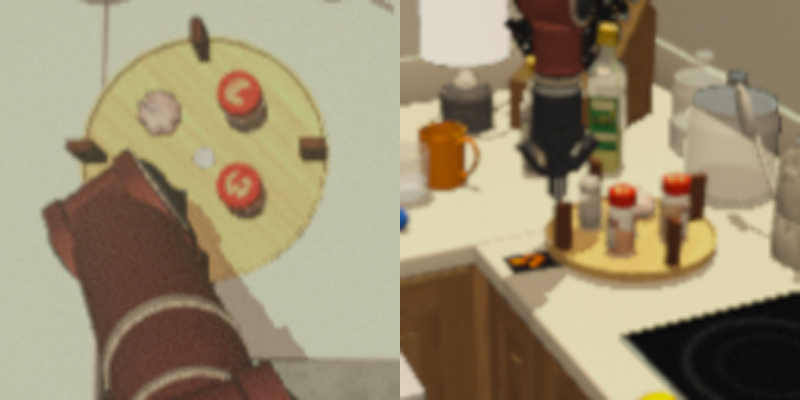

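The top view shows the tray turned by about 20°, with everything still standing and the finger behind the blade. I continue the push.

Emit:
step_arm:
  dp:
    - [-0.158,0.004,0]
    - [-0.158,0.004,0]
    - [-0.158,0.004,0]
    - [-0.158,0.004,0]
    - [-0.158,0.004,0]
  turn:
    - [0,0,-3]
    - [0,0,-3]
    - [0,0,-3]
    - [0,0,-3]
    - [0,0,-3]

```text
t: 5.8
eef_pos: [0.4464, 0.0554, 0.0755]
ee_rot: [[-0.141, 0.99, 0.002], [0.99, 0.141, 0.001], [0.001, 0.002, -1.0]]
contact_force: [-0.1, 0.7, 1.2]
opening: -0.0001
grasp_force: 0.8
```

Emit:
step_arm:
  dp:
    - [-0.158,0.004,0]
    - [-0.158,0.004,0]
    - [-0.158,0.004,0]
    - [-0.158,0.004,0]
    - [-0.158,0.004,0]
  turn:
    - [0,0,-3]
    - [0,0,-3]
    - [0,0,-3]
    - [0,0,-3]
    - [0,0,-3]

```text
t: 6.3
eef_pos: [0.4548, 0.0249, 0.0755]
ee_rot: [[-0.393, 0.92, 0.001], [0.92, 0.393, 0.001], [0.0, 0.001, -1.0]]
contact_force: [-1.1, 1.4, 1.7]
opening: 0.0001
grasp_force: 0.9
```

```bash
cat >> h.py <<'E'
def blades(im,d,c,ctr):
    P=cloud(c,d);v=im.max(2);e=P[...,:2]-ctr;r=np.hypot(e[...,0],e[...,1])
    m=(v<95)&(P[...,2]>.075)&(P[...,2]<.112)&(r>.095)&(r<.14)&(d>0)
    n,l,st,_=cv2.connectedComponentsWithStats(m.astype(np.uint8))
    for i in range(1,n):
        if st[i,4]>=4:
            q=e[l==i].mean(0);yield st[i,4],np.degrees(np.arctan2(q[1],q[0]))%360
E
python3 - <<'E'
from h import *
s=arm.sense();p=s["eef_pos"];e=p[:2]-[.5664,.0719];R=s["ee_rot"]
print(s["t"],p,"r",np.hypot(*e),"th",np.degrees(np.arctan2(e[1],e[0]))%360,np.degrees(np.arctan2(R[1,0],R[0,0])),s["contact_force"])
im,d=arm.read_camera("top")
for b in blades(im,d,arm.calibration("top"),np.array([.5664,.0719])):print(b,(b[1]-24)%90)
print("orig",[b for b in blades(cv2.imread("pics/top0.png"),np.load("top0.npy"),arm.calibration("top"),np.array([.5664,.0719]))])
E
```

```text
6.3 [0.45475965 0.02487105 0.07548003] r 0.12114161104652992 th 202.84345544815312 113.1239263592753 [-1.07809165  1.35215781  1.69287203]
(np.int32(8), np.float64(30.00570886828608)) 6.0057088682860815
(np.int32(10), np.float64(298.21257168293454)) 4.212571682934538
(np.int32(12), np.float64(122.67045083584203)) 8.670450835842033
orig [(np.int32(17), np.float64(337.0562886762519)), (np.int32(11), np.float64(70.64667106785355)), (np.int32(7), np.float64(247.29339457781956)), (np.int32(12), np.float64(161.74274644876556))]
```

Emit:
step_arm:
  dp:
    - [-0.105,0.002,0]
    - [-0.105,0.002,0]
    - [-0.105,0.002,0]
    - [-0.105,0.002,0]
    - [0,0,0]
  turn:
    - [0,0,-2]
    - [0,0,-2]
    - [0,0,-2]
    - [0,0,-2]
    - [0,0,0]

```text
t: 6.85
eef_pos: [0.4624, 0.0091, 0.0751]
ee_rot: [[-0.514, 0.858, 0.001], [0.858, 0.514, -0.0], [-0.0, 0.001, -1.0]]
contact_force: [-0.3, 0.3, 0.4]
opening: -0.0001
grasp_force: 0.1
```

Emit:
step_arm:
  dp:
    - [0.1,0,0]
    - [0.15,0,0]
    - [0.1,0,0]
    - [0,0,0]
    - [0,0,-0.4]
  turn:
    - [0,0,0]
    - [0,0,0]
    - [0,0,0]
    - [0,0,0]
    - [0,0,0]

```text
t: 7.35
eef_pos: [0.4532, 0.0213, 0.0899]
ee_rot: [[-0.516, 0.856, -0.004], [0.856, 0.516, -0.001], [0.002, -0.004, -1.0]]
contact_force: [0.3, -0.4, 0.6]
opening: 0.0
grasp_force: 0.0
```

Emit:
step_arm:
  dp:
    - [0,0,-0.8]
    - [0,0,-0.9]
    - [0,0,-0.9]
    - [0,0,-0.6]
    - [0,0,0]
  turn:
    - [0,0,0]
    - [0,0,0]
    - [0,0,0]
    - [0,0,0]
    - [0,0,0]

```text
t: 7.85
eef_pos: [0.4569, 0.022, 0.2221]
ee_rot: [[-0.515, 0.857, 0.008], [0.857, 0.515, 0.0], [-0.004, 0.007, -1.0]]
contact_force: [2.0, -0.6, 0.9]
opening: 0.0001
grasp_force: 0.0
```

```bash
python3 - <<'E'
from h import *
s=arm.sense();print(s["t"],s["eef_pos"],s["contact_force"],s["q"])
im,d=arm.read_camera("top");im2,_=arm.read_camera("side")
for b in blades(im,d,arm.calibration("top"),np.array([.5664,.0719])):print(b,(b[1]-38.7+45)%90-45)
f=lambda i,x,y:cv2.resize(i[y:y+130,x:x+130],(400,400),interpolation=cv2.INTER_CUBIC)
cv2.imwrite("pics/v3.png",np.hstack([f(im,150,110),f(im2,200,100)]))
E
```

```text
7.85 [0.456949   0.02203399 0.22209172] [ 2.00679411 -0.63256371  0.8505513 ] [ 0.47241716  0.37849547 -0.77712852  1.91845845  0.32324616  0.96435595
  0.08663865]
(np.int32(8), np.float64(39.13425863019321)) 0.4342586301932059
(np.int32(13), np.float64(307.0173376328033)) -1.6826623671967127
```

View pics/v3.png

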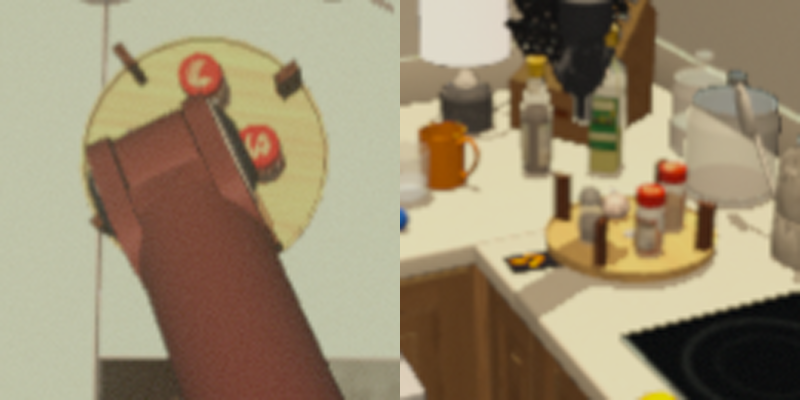

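In the top crop the arm hides the front of the tray. The side crop shows the shaker by the arrow and everything upright. I'll move the arm aside to check from above.

Emit:
step_arm:
  dp:
    - [-0.5,-0.2,0]
    - [-0.8,-0.3,0]
    - [-0.8,-0.3,0]
    - [-0.8,-0.3,0]
    - [-0.8,-0.3,0]
  turn:
    - [0,0,0]
    - [0,0,0]
    - [0,0,0]
    - [0,0,0]
    - [0,0,0]

```text
t: 8.45
eef_pos: [0.482, -0.1357, 0.2171]
ee_rot: [[-0.516, 0.857, -0.004], [0.857, 0.516, 0.001], [0.003, -0.003, -1.0]]
contact_force: [0.6, -0.2, -0.1]
opening: 0.0003
grasp_force: 0.0
```

Emit:
step_arm:
  dp:
    - [-0.8,-0.3,0]
    - [-0.8,-0.3,0]
    - [-0.8,-0.3,0]
    - [-0.6,-0.3,0]
    - [0,0,0]
  turn:
    - [0,0,0]
    - [0,0,0]
    - [0,0,0]
    - [0,0,0]
    - [0,0,0]

```text
t: 8.95
eef_pos: [0.5019, -0.2672, 0.2158]
ee_rot: [[-0.509, 0.861, -0.005], [0.861, 0.509, -0.001], [0.002, -0.004, -1.0]]
contact_force: [-1.7, 0.1, -0.7]
opening: -0.0002
grasp_force: 0.0
```

```bash
python3 - <<'E'
from h import *
s=arm.sense();print(s["t"],s["eef_pos"],s["contact_force"])
im,d=arm.read_camera("top");c=arm.calibration("top")
for b in blades(im,d,c,np.array([.5664,.0719])):print(b,(b[1]-38.7+45)%90-45)
cv2.imwrite("pics/v4.png",cv2.resize(im[110:230,160:275],None,fx=5,fy=5,interpolation=cv2.INTER_CUBIC));cv2.imwrite("pics/full4.png",im)
E
```

```text
8.95 [ 0.50187582 -0.26724729  0.21580438] [-1.70222596  0.13612708 -0.66053365]
(np.int32(8), np.float64(39.14300692117968)) 0.44300692117968055
(np.int32(15), np.float64(306.9852991958695)) -1.714700804130473
(np.int32(12), np.float64(131.4146708282763)) 2.714670828276269
```

View pics/v4.png

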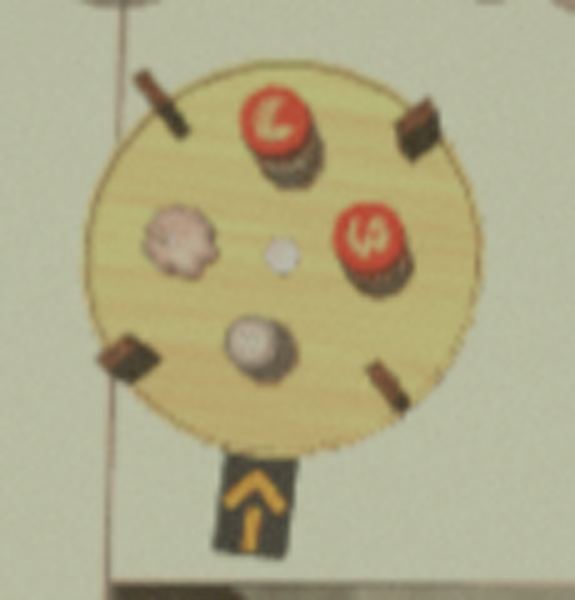

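The shaker's dome is at crop (248,340), which is full-image pixel (209.6,178), in line with the arrow at (211,210). I'll do a final numeric check of its lateral offset and hand in if it is within 8 mm.

```bash
python3 - <<'E'
from h import *
c=arm.calibration("top");C=np.array([.5664,.0719]);A=np.array([.4036,.0900]);x=(C-A)/np.linalg.norm(C-A);y=np.array([-x[1],x[0]])
for z in(.095,.112):
    e=onz(c,209.4,178,z)[:2]-C;print(z,e@x,e@y)
if abs(e@y)<.008: print(arm.close_job())
E
```

```text
0.095 -0.06795001930691147 0.003017252018674639
0.112 -0.07006161668526911 0.00027970818898649923
the job is handed in; nothing more can be done
None
```

The job is handed in: the salt shaker stands at the front, about 0–3 mm off the arrow line by camera (limit 15 mm), with all four tray items upright and the arm clear.

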